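# Get the burner out of the packed fondue set

### The arm

A 6-joint arm with a two-finger parallel gripper is mounted at the origin on the work surface. World frame = base frame: x ahead of the robot, y to its left, z up, the work surface at z = 0. Lengths are in m, angles in rad, forces in N, time in s.
With the tool pointing down it reaches from about 0.25 to 0.725 m from the base axis. Payload 9.7 kg.
Tool frame: the origin (TCP) lies midway between the tips of the shut fingers; the grasp point (between the pads) lies 19 mm behind it; z points along the fingers, x is the direction in which the jaws open and shut, and the axes are right-handed (so a half turn about z gives the same grasp; the last joint's range is limited). The gripper opens to 85 mm and grips with 20 to 120 N. Pads are 22 mm wide; open, the fingers measure 114 mm over their backs; the gripper's body (76 mm by 85 mm) begins 54 mm behind the grasp point. The pads swing forward as they close: fully open they stand 13 mm farther back than shut.
Start: joints at [-1.132, 0.087, 0.176, 1.66, 0, 1.571], TCP at [0.234, -0.498, 0.231] pointing down, gripper open.
Joint ranges: [-3.13, 3.13], [-0.85, 1.81], [-1.15, 1.24], [-2.2, 2.28], [-1.44, 1.52], [-3.14, 3.14]. Speed limits (rad/s): [2.22, 2.22, 2.57, 3.14, 3.14, 3.14].

### API

Orientations are given as a unit quaternion [w, x, y, z].
In Python, from workcell import get_obs, camera, job_done, regions_of gives the robot as it stands. The module is installed in compiled form; this text tells all that it offers.
- The arm moves only by the tool apply_moves, never from a script. Its argument "moves" is a list of rows, each an object of numbers: "dx", "dy", "dz": the shift along the tool's x, y, z in m; "roll": the turn about the tool's z in degrees. In form: [{"dx": .., "dy": .., "dz": .., "roll": ..}, ...]. A call has exactly 5 rows; each row shifts and turns the commanded pose from where the row before left it, along the tool's axes as they then stand; what a row does not reach is not made up. A row lasts 1/10 s, in which the tool goes at most 50 mm and 8.59 degrees, less where a joint would pass 70% of its speed; a pose out of reach is approached as far as the arm can. A call is refused whole if a number of a shift passes 0.05 or a number of a turn 8.59, either way. A call with a gripper value outside its range is refused whole. "fingers" is the opening in per cent of the stroke, from 0 (shut) to 100 (fully open), set as the call begins (left out, the last holds). The fingers move at their own pace and stop on an object; "grip_force" is the grip in N (left out, the last holds). Time passes only in rows, so rows that do not move let the fingers close, or fill a call up. It gives the time, the measured TCP pose, the force and the opening at its end, in the units of the state.
- get_obs(): the state, without advancing time (a new reading comes with each control period).
- camera(name): name is "scene" or "top" or "wrist"; returns a dict with "img" (420x560x3 uint8, red, green, blue), "intrinsics" (3x3 intrinsics, pixels), "rvec" (rotation vector, rad) and "tvec" (3), from world to camera coordinates, as OpenCV has them; the wrist camera has in their place "mount" (4x4, takes a point from camera to tool coordinates, whose origin is the TCP and whose axes are the tool frame's). Camera axes: x right, y down, z forward; pixel columns grow to the right and rows downward; lengths in m; the calibration is good to about 2 mm. A picture is of the moment at which its call begins: read the wrist's pose just before it. There is no depth.
- job_done(): hands the job in, once; it reports no verdict.
Trained networks look in a picture, given as the dict that the camera call returned (one of the last four; its "shot" number tells which), for a name from the list of things; names that differ only in an ending like _2 or _b are one class to them, and where a whole thing is asked for, a point or a joint stands for the part that bears it (a point fixed in the world has none). Each returns a list of dicts, best first, with "score" (0 to 1); they miss things now and then, are a little off and sometimes report something else, mostly with a low value. They report only what shows in the picture. A call takes as long as a camera call. They do not tell look-alikes from the thing itself.
- regions_of(picture, thing): "mask" (420x560 bool, what is visible of it) and "uv" ([column, row] in pixels, amid what is visible of it).
The state is a dict: "time": time; "qpos": joint angles; "dq": joint speeds; "tau": joint torques, N m; "eef_pos": TCP position; "tcp_rot": TCP orientation; "wrist_force": force on the tool from outside, world axes, zero at the start; "wrist_torque": the same for the moment, N m; "grip_width": finger opening in m.
Only numpy, scipy, OpenCV 4.12 (cv2) and the standard library are available. Lean on these libraries where they do the work, as an engineer would, in place of code of your own. Each camera call takes 0.05 s, during which the arm holds its last target.

### The job

The burner is packed inside the fondue pot, beneath the glass lid and a twist-locked steel splash plate: take the set apart. Lay the lid gently in the middle of the cork mat, feel for where the plate unlocks (do not wrench it up) and stand it level, bar up, in the middle of the round wooden board, then stand the burner upright in the middle of the burner stand's tray. Leave the dipping bowls and the fork cup where they are.

Things in the scene. Friction and masses are not known exactly. Their poses are not given: they have to be found in the camera images.
- pot_rim (a point): Centre of the mouth, at rim height, of the red pot: 140 mm outside diameter, 90 mm high, wall 6 mm, inner floor 82 mm below the rim, two short loop handles (reaching 87 mm from the axis, 24 mm below the rim). Heavy: it does not move. z up.
- pot_lock (a point): On the pot's axis, at the top of the dark steel collar (inner radius 54 mm, 4 mm thick) 6 mm below the rim, fixed inside the mouth. The collar has three gaps 120 degrees apart, each 40 degrees wide, hidden under the splash plate; where they lie is unknown, unrelated to this orientation, and must be felt.
- lid_c (a point): Glass lid, flat steel edge ring 144 mm across, lying on the pot's rim. Point on its axis half-way up its 77 mm height (underside 38.5 mm below); z up. Top of the glass 2.5 mm above this point, on it a black cylindrical knob, 24 mm diameter, 36 mm tall, ending 38.5 mm above this point. Hollow beneath. About 0.3 kg.
- plate_c (a point): Steel splash plate, 123 mm disc, locked in the pot's mouth under the lid. Point on its axis half-way up its 46 mm height; z up, x along its bar. Disc 4 mm thick, top face 8 mm below this point. Under it three lugs 120 degrees apart (one at +x), 12 mm wide, reaching 61 mm from the axis, undersides 23 mm below this point: its feet when set down. About 0.2 kg.
- plate_bar (a point): Middle of the plate's black grip bar, on the plate's axis: 50 mm long (x), 14 mm wide (y), 14 mm high, 17 mm of free space under it. Locked, the plate lifts 3 mm, then catches. It turns easily, without end stop; after 25 to 90 degrees anticlockwise (from above) the lugs meet gaps (within 10 degrees) and it lifts straight out. Turn a little, lift lightly, repeat.
- burner_c (a point): Steel burner with brass cap, standing on the pot's inner floor under the plate, up to 12 mm off the pot's axis. Point on its axis half-way up its 70 mm height; z up. Body 53 mm diameter, 36 mm high (top 1 mm above this point), then a black cylindrical knob 22 mm diameter, 34 mm tall, to the top. About 0.2 kg.
- stand_tray (a point): Centre of the top face of the round steel tray (110 mm diameter, 6 mm above the table) at the foot of the burner stand. The stand's upper ring (inside diameter 136 mm, outside 152 mm, its top 85 mm above the table) on three thin legs lies round and above it, open in the middle. Fixed; z up.
- mat: Round cork mat, 170 mm diameter, 6 mm thick, fixed. Origin at the centre of its underside, z up.
- board: Round dark wooden board, 170 mm diameter, 12 mm thick, fixed. Origin at the centre of its underside, z up.
- bowl_a: White ceramic dipping bowl, 80 mm rim, 35 mm high, on the small wooden turntable (190 mm diameter, 22 mm high). Origin at the centre of its underside. Bystander.
- bowl_b: The second such bowl. Bystander.
- fork_cup: Blue ceramic cup, 76 mm rim, 100 mm high, holding six fondue forks with coloured handles reaching 180 mm. Origin at the centre of its underside. Bystander.
There are look-alikes about, which are no part of the job. Leave any pink or yellow look-alike of the part that bears lid_c alone.

How it is judged:
By the outcome, as a careful person would: the job done as asked, in the order asked, and still so for the second after the job is handed in, with the robot touching nothing.
It also fails if it takes over 72 s, if anything falls off the work surface, if the arm or the gripper's body presses on something with over 40 N, if the wrist force passes 120 N, or if a joint passes its speed limit or range.

## Working session

There is one attempt and no reset: what is moved stays moved. The work goes in short steps, Python scripts to look and compute and a tool call to move; the robot and the scene stay as the last step left them, time stands still between calls to the robot, and variables do not carry over. Pictures are saved under pics/ and viewed, and the job is handed in when it is done.

Besides the shell and the picture viewer there is one more tool, called after "Emit:" as a command line: name --argument value ..., lists and objects as JSON in quotes. apply_moves: Moves the arm, as the interface text tells. Its arguments: {"type":"object","properties":{"moves":{"type":"array"},"fingers":{"type":"number"},"grip_force":{"type":"number"}},"required":["moves"]}

```bash
mkdir -p pics; ls; python3 - <<'E'
from workcell import get_obs, camera
import cv2, numpy as np, pickle
print(get_obs())
for n in ["scene","top"]:
    c=camera(n); cv2.imwrite(f"pics/{n}0.png",c["img"][:,:,::-1]); pickle.dump(c,open(f"{n}0.pkl","wb"))
    print(n,c["intrinsics"],c["rvec"],c["tvec"],c["shot"])
E
```

```text
pics
{'time': 0.0, 'qpos': array([-1.13199694e+00,  8.74673936e-02,  1.75132722e-01,  1.65979014e+00,
        3.65870378e-05,  1.57077701e+00]), 'dq': array([-0.00092643, -0.00100139, -0.00070345,  0.00118963,  0.00093511,
       -0.00020528]), 'tau': array([-1.07719210e-03, -5.20384991e+01,  4.64810407e+01,  1.61716773e-02,
       -1.24354742e-04,  9.15036580e-08]), 'eef_pos': array([ 0.23358293, -0.49768617,  0.23057832]), 'tcp_rot': array([-3.71652684e-04,  8.44058571e-01, -5.36250583e-01, -5.50843780e-04]), 'wrist_force': array([ 0.30569334,  0.48136629, -0.48052253]), 'wrist_torque': array([-0.00222229, -0.00831921,  0.06482648]), 'grip_width': 0.08531768965243894}
scene [[482.48064664   0.         279.97243521]
 [  0.         482.48064664 209.5283857 ]
 [  0.           0.           1.        ]] [ 1.83460294  1.24309927 -0.69693768] [-0.22844008 -0.15207923  1.95433237] 1
top [[438.2336373    0.         284.38320876]
 [  0.         438.2336373  216.62131719]
 [  0.           0.           1.        ]] [ 2.19125256 -2.13069365  0.11713463] [0.02276511 0.52017977 1.43004516] 2
```

View pics/scene0.png

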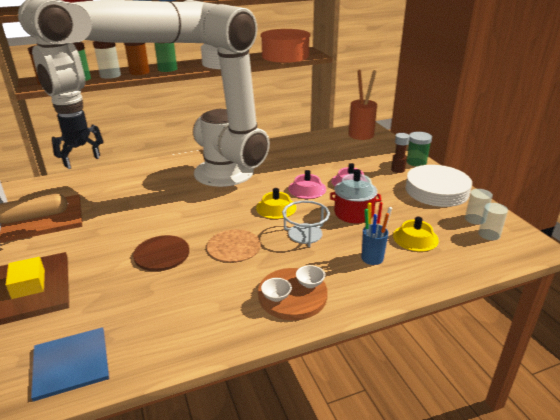

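View pics/top0.png

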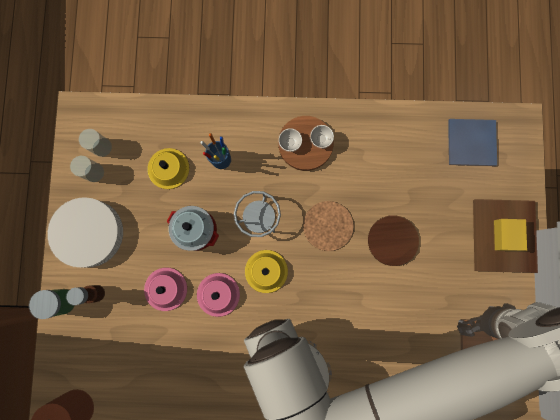

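```bash
cat > h.py <<'E'
import numpy as np, cv2
from workcell import get_obs, camera, job_done, regions_of
from scipy.spatial.transform import Rotation as R
def wcam(o,c):
    q=o["tcp_rot"]; T=np.eye(4); T[:3,:3]=R.from_quat([q[1],q[2],q[3],q[0]]).as_matrix(); T[:3,3]=o["eef_pos"]
    return np.linalg.inv(T@c["mount"])  # world->cam
def ext(c,o=None):
    if "rvec" in c:
        E=np.eye(4);E[:3,:3]=cv2.Rodrigues(np.array(c["rvec"]))[0];E[:3,3]=c["tvec"];return E
    return wcam(o,c)
def proj(P,c,o=None):
    E=ext(c,o);P=np.atleast_2d(P);X=P@E[:3,:3].T+E[:3,3];u=X@c["intrinsics"].T;return u[:,:2]/u[:,2:]
def back(uv,z,c,o=None):
    E=ext(c,o);Rm=E[:3,:3];C=-Rm.T@E[:3,3]
    d=Rm.T@np.linalg.inv(c["intrinsics"])@np.array([uv[0],uv[1],1.0]);return C+d*(z-C[2])/d[2]
def circ(p,r,n=48):
    a=np.linspace(0,2*np.pi,n);return np.c_[p[0]+r*np.cos(a),p[1]+r*np.sin(a),0*a+p[2]]
def draw(img,P,c,o=None,col=(0,255,0),k=1):
    uv=(proj(P,c,o)*k*8).astype(int);cv2.polylines(img,[uv.reshape(-1,1,2)],False,col,1,cv2.LINE_AA,3)
def ystr(o):
    M=R.from_quat(np.r_[o["tcp_rot"][1:],o["tcp_rot"][0]]).as_matrix();return M
E
python3 - <<'E'
from h import *
c=camera("top"); s=camera("scene")
Z=dict(lid_c=.12,mat=.006,board=.012,stand_tray=.006,bowl_a=.057,fork_cup=.1,pot_rim=.09)
for n in Z:
  for cc,nm in((c,"top"),(s,"scene")):
    for r in regions_of(cc,n)[:6]:
        m=r["mask"]; ys,xs=np.nonzero(m); 
        print(n,nm,round(r["score"],2),np.round(r["uv"]),len(xs),"cen",xs.mean().round(1) if len(xs) else None,ys.mean().round(1) if len(xs) else None,np.round(back((xs.mean(),ys.mean()),Z[n],cc),3)if len(xs) else "")
E
```

```text
lid_c top 0.96 [269. 270.] 1480 cen 266.2 271.0 [0.339 0.088 0.12 ]
lid_c top 0.81 [166. 287.] 1485 cen 165.2 288.9 [0.276 0.396 0.12 ]
lid_c top 0.77 [220. 294.] 1484 cen 217.8 294.2 [0.264 0.234 0.12 ]
lid_c top 0.63 [189. 229.] 1582 cen 191.1 227.9 [0.466 0.326 0.12 ]
lid_c top 0.63 [172. 168.] 1316 cen 168.4 168.3 [0.653 0.408 0.12 ]
lid_c scene 0.96 [276. 206.] 800 cen 274.8 204.6 [0.498 0.033 0.12 ]
lid_c scene 0.94 [307. 185.] 740 cen 306.1 186.0 [0.426 0.172 0.12 ]
lid_c scene 0.82 [416. 237.] 1133 cen 415.5 235.4 [0.803 0.341 0.12 ]
lid_c scene 0.76 [359. 187.] 875 cen 355.1 187.5 [0.497 0.318 0.12 ]
lid_c scene 0.48 [342. 175.] 206 cen 342.0 173.5 [0.393 0.324 0.12 ]
mat top 0.97 [327. 225.] 1923 cen 328.2 225.3 [ 0.497 -0.111  0.006]
mat top 0.69 [211. 235.] 139 cen 204.5 232.5 [0.461 0.305 0.006]
mat scene 0.62 [234. 245.] 1391 cen 232.9 245.6 [ 0.504 -0.112  0.006]
board top 0.73 [393. 243.] 1991 cen 392.8 240.5 [ 0.451 -0.328  0.012]
board scene 0.68 [158. 254.] 1593 cen 160.4 252.7 [ 0.463 -0.331  0.012]
stand_tray top 0.94 [262. 212.] 1430 cen 259.0 215.0 [0.525 0.123
[... 168 characters left out ...]
0.89 [289. 140.] 448 cen 290.1 139.8 [0.774 0.025 0.057]
bowl_a top 0.79 [323. 138.] 445 cen 321.6 135.9 [ 0.791 -0.079  0.057]
bowl_a scene 0.93 [278. 286.] 550 cen 275.4 288.8 [ 0.797 -0.081  0.057]
bowl_a scene 0.76 [308. 274.] 498 cen 309.4 276.0 [0.784 0.023 0.057]
fork_cup top 0.66 [221. 152.] 560 cen 217.7 153.2 [0.711 0.257 0.1  ]
fork_cup scene 0.71 [276. 287.] 497 cen 275.2 288.8 [ 0.843 -0.099  0.1  ]
fork_cup scene 0.61 [374. 238.] 1252 cen 373.6 236.1 [0.738 0.247 0.1  ]
fork_cup scene 0.22 [307. 275.] 482 cen 309.5 275.7 [0.829 0.002 0.1  ]
pot_rim top 0.57 [211. 235.] 130 cen 211.7 236.2 [0.444 0.266 0.09 ]
pot_rim scene 0.84 [351. 208.] 881 cen 351.8 207.8 [0.563 0.272 0.09 ]
```

```bash
cat > ov.py <<'E'
from h import *
import pickle
P=(.466,.318); S=(.518,.118)
def view(name,box,k,out):
    c=pickle.load(open(f"{name}0.pkl","rb"));x0,y0,x1,y1=box
    im=cv2.resize(c["img"][:,:,::-1],None,fx=k,fy=k,interpolation=cv2.INTER_CUBIC).copy()
    g=(0,255,0);r=(255,0,255)
    draw(im,circ((*P,.09),.072),c,None,g,k);draw(im,circ((*P,.167),.012),c,None,g,k)
    draw(im,circ((*P,.0),.070),c,None,g,k)
    draw(im,circ((*S,.085),.076),c,None,r,k);draw(im,circ((*S,.085),.068),c,None,r,k);draw(im,circ((*S,.006),.055),c,None,r,k)
    draw(im,circ((.497,-.111,.006),.085),c,None,g,k);draw(im,circ((.452,-.328,.012),.085),c,None,g,k)
    cv2.imwrite(out,im[y0*k:y1*k,x0*k:x1*k])
import sys
view("top",(140,170,440,310),2,"pics/ovt%s.png"%sys.argv[1]);view("scene",(130,150,430,290),2,"pics/ovs%s.png"%sys.argv[1])
a=cv2.imread("pics/ovt%s.png"%sys.argv[1]);b=cv2.imread("pics/ovs%s.png"%sys.argv[1]);cv2.imwrite("pics/ov%s.png"%sys.argv[1],np.vstack([a,b]))
E
python3 ov.py 1
```

```text
(no output)
```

View pics/ov1.png

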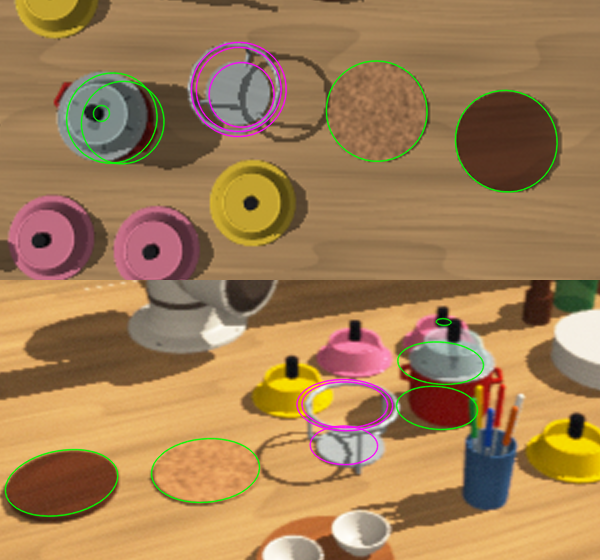

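```bash
sed -i 's/^P=.*/P=(.474,.331); S=(.525,.124)/' ov.py; python3 ov.py 2
```

```text
(no output)
```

View pics/ov2.png

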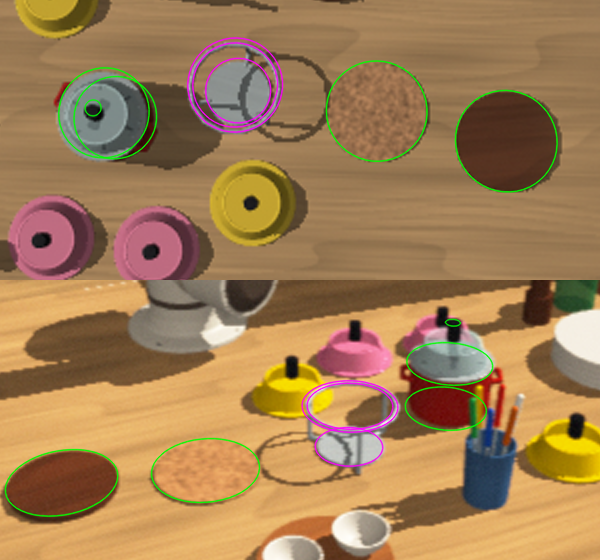

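```bash
cat >> h.py <<'E'
def yaw(o): 
    x=ystr(o)[:,0];return np.degrees(np.arctan2(x[1],x[0]))
def plan(p,y,n,cur=None):
    """rows for tool moves; simple: each row linear in pos and yaw"""
    o=get_obs();p0=np.array(o["eef_pos"]);y0=yaw(o)
    if cur is not None:p0,y0=np.array(cur[:3]),cur[3]
    d=(np.array(p)-p0)/n;dyaw=(y-y0)/n;out=[]
    for i in range(n):
        a=np.radians(y0+dyaw*i)
        dx=d[0]*np.cos(a)+d[1]*np.sin(a);dy=d[0]*np.sin(a)-d[1]*np.cos(a)
        out.append((round(dx,3),round(dy,3),round(-d[2],3),round(-dyaw,1)))
    for i in range(0,n,5):print(out[i:i+5])
E
python3 - <<'E'
from h import *
plan((.455,.31,.33),0,20)
E
```

```text
[(np.float64(-0.032), np.float64(-0.027), np.float64(-0.005), np.float64(-3.2)), (np.float64(-0.03), np.float64(-0.029), np.float64(-0.005), np.float64(-3.2)), (np.float64(-0.029), np.float64(-0.031), np.float64(-0.005), np.float64(-3.2)), (np.float64(-0.027), np.float64(-0.032), np.float64(-0.005), np.float64(-3.2)), (np.float64(-0.025), np.float64(-0.034), np.float64(-0.005), np.float64(-3.2))]
[(np.float64(-0.023), np.float64(-0.035), np.float64(-0.005), np.float64(-3.2)), (np.float64(-0.021), np.float64(-0.036), np.float64(-0.005), np.float64(-3.2)), (np.float64(-0.019), np.float64(-0.037), np.float64(-0.005), np.float64(-3.2)), (np.float64(-0.017), np.float64(-0.038), np.float64(-0.005), np.float64(-3.2)), (np.float64(-0.015), np.float64(-0.039), np.float64(-0.005), np.float64(-3.2))]
[(np.float64(-0.012), np.float64(-0.04), np.float64(-0.005), np.float64(-3.2)), (np.float64(-0.01), np.float64(-0.041), np.float64(-0.005), np.float64(-3.2)), (np.float64(-0.008), np.float64(-0.041), np.float64(-0.005), np.float64(-3.2)), (np.float64(-0.005), np.float64(-0.042), np.float64(-0.005), np.float64(-3.2)), (np.float64(-0.003), np.float64(-0.042), np.float64(-0.005), np.float64(-3.2))]
[(np.float64(-0.001), np.float64(-0.042), np.float64(-0.005), np.float64(-3.2)), (np.float64(0.002), np.float64(-0.042), np.float64(-0.005), np.float64(-3.2)), (np.float64(0.004), np.float64(-0.042), np.float64(-0.005), np.float64(-3.2)), (np.float64(0.006), np.float64(-0.041), np.float64(-0.005), np.float64(-3.2)), (np.float64(0.009), np.float64(-0.041), np.float64(-0.005), np.float64(-3.2))]
```

Lid candidates in the top image are grey glass on the red pot at (190,228), pink at (165,290) and (218,295), and yellow at (168,168) and (266,271). I choose the grey one at (190,228). The wrist camera will check this close up.

Emit:
apply_moves --moves '[{"dx": -0.032,"dy": -0.027,"dz": -0.005,"roll": -3.2},{"dx": -0.03,"dy": -0.029,"dz": -0.005,"roll": -3.2},{"dx": -0.029,"dy": -0.031,"dz": -0.005,"roll": -3.2},{"dx": -0.027,"dy": -0.032,"dz": -0.005,"roll": -3.2},{"dx": -0.025,"dy": -0.034,"dz": -0.005,"roll": -3.2}]'

```text
time: 1.4
eef_pos: [0.2894, -0.2938, 0.2566]
tcp_rot: [0.0, 0.911, -0.413, 0.0]
wrist_force: [0.7, 0.1, 1.2]
grip_width: 0.0856
```

Emit:
apply_moves --moves '[{"dx": -0.023,"dy": -0.035,"dz": -0.005,"roll": -3.2},{"dx": -0.021,"dy": -0.036,"dz": -0.005,"roll": -3.2},{"dx": -0.019,"dy": -0.037,"dz": -0.005,"roll": -3.2},{"dx": -0.017,"dy": -0.038,"dz": -0.005,"roll": -3.2},{"dx": -0.015,"dy": -0.039,"dz": -0.005,"roll": -3.2}]'

```text
time: 1.9
eef_pos: [0.3444, -0.0925, 0.2818]
tcp_rot: [-0.0, 0.959, -0.282, 0.001]
wrist_force: [1.1, -1.3, 0.8]
grip_width: 0.0853
```

Emit:
apply_moves --moves '[{"dx": -0.012,"dy": -0.04,"dz": -0.005,"roll": -3.2},{"dx": -0.01,"dy": -0.041,"dz": -0.005,"roll": -3.2},{"dx": -0.008,"dy": -0.041,"dz": -0.005,"roll": -3.2},{"dx": -0.005,"dy": -0.042,"dz": -0.005,"roll": -3.2},{"dx": -0.003,"dy": -0.042,"dz": -0.005,"roll": -3.2}]'

```text
time: 2.4
eef_pos: [0.4023, 0.1098, 0.3067]
tcp_rot: [-0.0, 0.989, -0.145, 0.0]
wrist_force: [0.0, -0.7, 1.3]
grip_width: 0.0854
```

Emit:
apply_moves --moves '[{"dx": -0.001,"dy": -0.042,"dz": -0.005,"roll": -3.2},{"dx": 0.002,"dy": -0.042,"dz": -0.005,"roll": -3.2},{"dx": 0.004,"dy": -0.042,"dz": -0.005,"roll": -3.2},{"dx": 0.006,"dy": -0.041,"dz": -0.005,"roll": -3.2},{"dx": 0.009,"dy": -0.041,"dz": -0.005,"roll": -3.2}]'

```text
time: 2.9
eef_pos: [0.46, 0.3113, 0.3316]
tcp_rot: [-0.0, 1.0, -0.006, 0.0]
wrist_force: [0.6, -1.0, 1.5]
grip_width: 0.0853
```

```bash
cat > w.py <<'E'
import sys
from h import *
import pickle
# usage: w.py name  x,y,z,r ...
o=get_obs();c=camera("wrist");pickle.dump((o,c),open("w_%s.pkl"%sys.argv[1],"wb"))
im=c["img"][:,:,::-1].copy()
for a,col in zip(sys.argv[2:],[(0,255,0),(255,0,255),(0,255,255),(255,255,0)]*2):
    v=list(map(float,a.split(",")));draw(im,circ(v[:3],v[3]),c,o,col)
cv2.imwrite("pics/w_%s.png"%sys.argv[1],im)
print(o["time"],o["eef_pos"].round(4),yaw(o).round(2),o["wrist_force"].round(1),o["grip_width"].round(4))
E
python3 w.py 1 .47,.33,.09,.072 .47,.33,.167,.012;python3 -c "
import pickle;o,c=pickle.load(open('w_1.pkl','rb'));print(c['mount'],c['intrinsics'])"
```

```text
[[ 9.99999975e-01 -1.33613716e-04 -1.79547538e-04  1.32912137e-03]
 [ 1.81033543e-04  9.54599180e-01  2.97893224e-01 -7.50817986e-02]
 [ 1.31593311e-04 -2.97893249e-01  9.54599180e-01 -1.41547940e-01]
 [ 0.00000000e+00  0.00000000e+00  0.00000000e+00  1.00000000e+00]] [[350.86946937   0.         282.91609978]
 [  0.         350.86946937 206.86913246]
 [  0.           0.           1.        ]]Traceback (most recent call last):
  File "w.py", line 10, in <module>
    print(o["time"],o["eef_pos"].round(4),yaw(o).round(2),o["wrist_force"].round(1),o["grip_width"].round(4))
                                                                                    ^^^^^^^^^^^^^^^^^^^^^
AttributeError: 'float' object has no attribute 'round'
```

View pics/w_1.png

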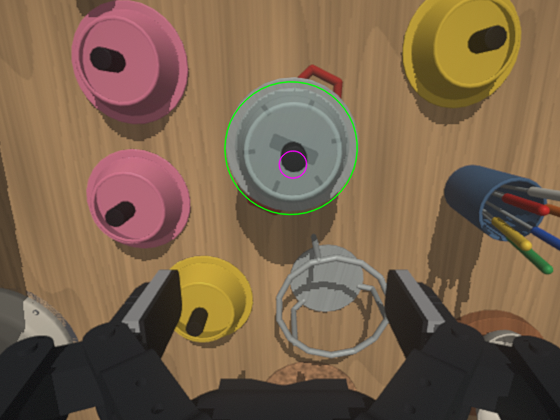

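```bash
sed -i 's/o\["grip_width"\].round(4)/round(float(o["grip_width"]),4)/' w.py
python3 w.py 2 .47,.33,.09,.072 .47,.33,.167,.012; python3 - <<'E'
import cv2
a=cv2.imread('pics/w_2.png')[50:250,170:420];cv2.imwrite('pics/w_2c.png',cv2.resize(a,None,fx=3,fy=3,interpolation=2))
E
```

```text
2.95 [0.4614 0.3161 0.3292] -0.4 [-1.7  1.3 -2.6] 0.0856
```

View pics/w_2c.png

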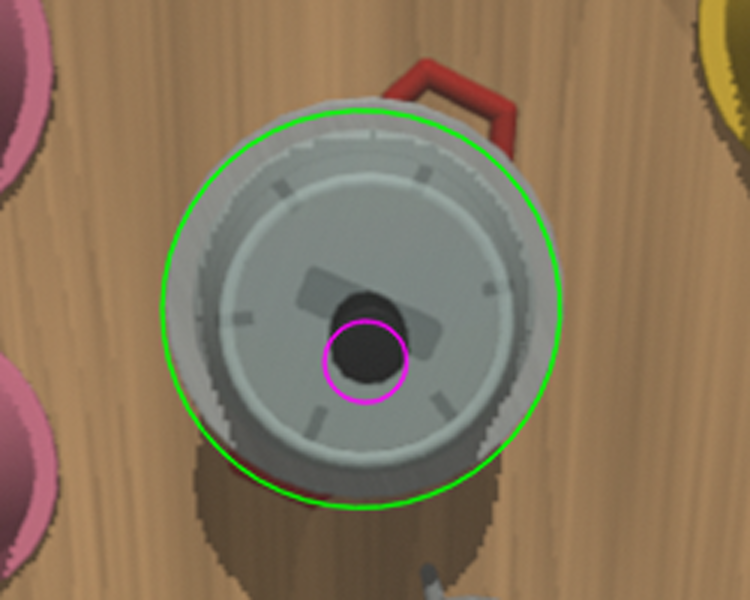

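Emit:
apply_moves --moves '[{"dx": 0.009,"dy": -0.019,"dz": 0.04,"roll": 0},{"dx": 0,"dy": 0,"dz": 0.04,"roll": 0},{"dx": 0,"dy": 0,"dz": 0.03,"roll": 0},{"dx": 0,"dy": 0,"dz": 0,"roll": 0},{"dx": 0,"dy": 0,"dz": 0,"roll": 0}]' --fingers 70

```text
time: 3.5
eef_pos: [0.4691, 0.3279, 0.2224]
tcp_rot: [-0.0, 1.0, -0.008, 0.0]
wrist_force: [0.5, 0.1, 1.4]
grip_width: 0.0602
```

```bash
python3 w.py 3 .47,.335,.09,.072 .47,.335,.167,.012
```

```text
3.5 [0.4691 0.3279 0.2224] -0.89 [0.5 0.1 1.4] 0.0602
```

View pics/w_3.png

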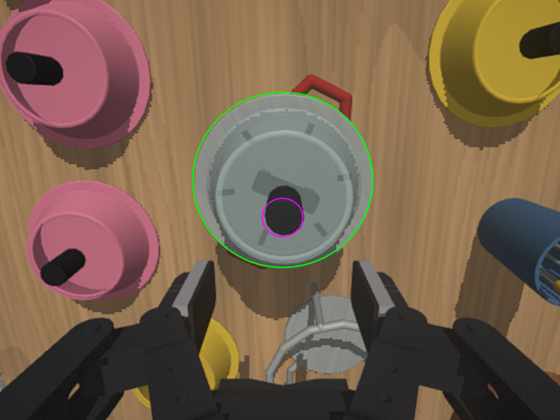

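Emit:
apply_moves --moves '[{"dx": 0.002,"dy": -0.008,"dz": 0.03,"roll": 0},{"dx": 0,"dy": 0,"dz": 0.03,"roll": 0},{"dx": 0,"dy": 0,"dz": 0.025,"roll": 0},{"dx": 0,"dy": 0,"dz": 0,"roll": 0},{"dx": 0,"dy": 0,"dz": 0,"roll": 0}]'

```text
time: 4.05
eef_pos: [0.472, 0.3366, 0.1387]
tcp_rot: [-0.001, 1.0, -0.008, 0.001]
wrist_force: [-0.4, -0.9, 0.9]
grip_width: 0.06
```

```bash
python3 w.py 4 .471,.336,.09,.072 .471,.336,.167,.012
```

```text
4.05 [0.472  0.3366 0.1387] -0.87 [-0.4 -0.9  0.9] 0.06
```

View pics/w_4.png

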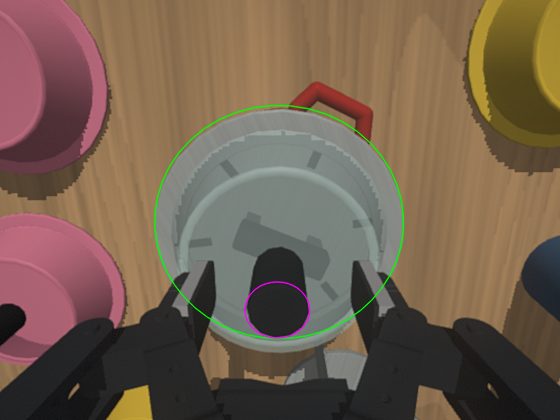

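Emit:
apply_moves --moves '[{"dx": -0.001,"dy": 0,"dz": 0,"roll": 0},{"dx": 0,"dy": 0,"dz": 0,"roll": 0},{"dx": 0,"dy": 0,"dz": 0,"roll": 0},{"dx": 0,"dy": 0,"dz": 0,"roll": 0},{"dx": 0,"dy": 0,"dz": 0,"roll": 0}]' --fingers 0 --grip_force 45

```text
time: 4.6
eef_pos: [0.4707, 0.3366, 0.1377]
tcp_rot: [-0.001, 1.0, -0.007, 0.001]
wrist_force: [-0.4, 0.4, 5.3]
grip_width: 0.0227
```

Emit:
apply_moves --moves '[{"dx": 0,"dy": 0,"dz": -0.003,"roll": 0},{"dx": 0,"dy": 0,"dz": -0.01,"roll": 0},{"dx": 0,"dy": 0,"dz": -0.03,"roll": 0},{"dx": 0,"dy": 0,"dz": -0.04,"roll": 0},{"dx": 0,"dy": 0,"dz": -0.04,"roll": 0}]'

```text
time: 5.1
eef_pos: [0.4699, 0.336, 0.2609]
tcp_rot: [0.0, 1.0, -0.007, -0.0]
wrist_force: [0.8, 0.5, -2.5]
grip_width: 0.0222
```

```bash
python3 w.py 5; python3 - <<'E'
from h import *
c=camera("top");cv2.imwrite("pics/t5.png",cv2.resize(c["img"][150:330,100:420,::-1],None,fx=2,fy=2))
E
```

```text
5.1 [0.4699 0.336  0.2609] -0.86 [ 0.8  0.5 -2.5] 0.0222
```

View pics/w_5.png

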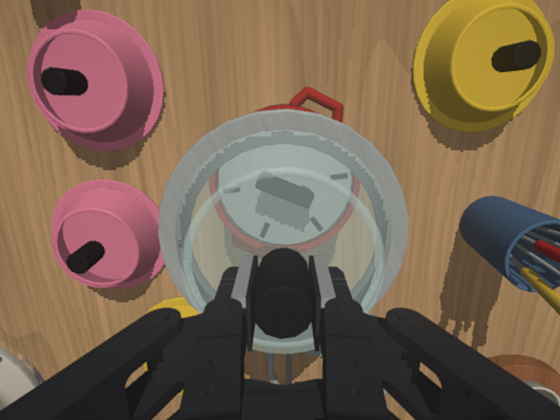

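View pics/t5.png

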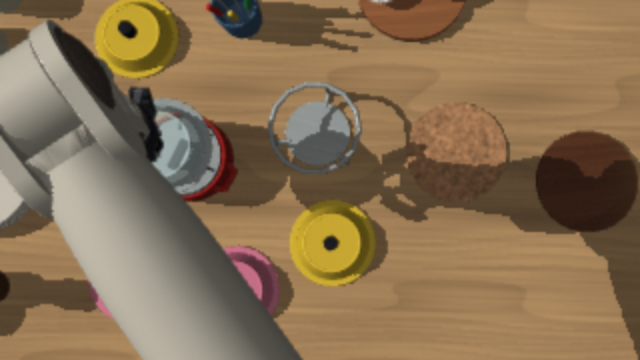

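Emit:
apply_moves --moves '[{"dx": 0.003,"dy": 0.03,"dz": 0,"roll": 0},{"dx": 0.003,"dy": 0.045,"dz": 0,"roll": 0},{"dx": 0.003,"dy": 0.045,"dz": 0,"roll": 0},{"dx": 0.003,"dy": 0.045,"dz": 0,"roll": 0},{"dx": 0.003,"dy": 0.045,"dz": 0,"roll": 0}]'

```text
time: 5.7
eef_pos: [0.4817, 0.1244, 0.2589]
tcp_rot: [0.0, 1.0, -0.007, -0.0]
wrist_force: [1.3, -0.7, -1.9]
grip_width: 0.0225
```

Emit:
apply_moves --moves '[{"dx": 0.003,"dy": 0.045,"dz": 0,"roll": 0},{"dx": 0.003,"dy": 0.045,"dz": 0,"roll": 0},{"dx": 0.003,"dy": 0.045,"dz": 0,"roll": 0},{"dx": 0.003,"dy": 0.045,"dz": 0,"roll": 0},{"dx": 0.002,"dy": 0.04,"dz": 0,"roll": 0}]'

```text
time: 6.2
eef_pos: [0.4925, -0.0962, 0.259]
tcp_rot: [0.0, 1.0, -0.008, -0.0]
wrist_force: [0.5, -0.1, -2.6]
grip_width: 0.023
```

Emit:
apply_moves --moves '[{"dx": 0,"dy": 0.017,"dz": 0.0,"roll": 0},{"dx": 0,"dy": 0,"dz": 0,"roll": 0},{"dx": 0,"dy": 0,"dz": 0,"roll": 0},{"dx": 0,"dy": 0,"dz": 0,"roll": 0},{"dx": 0,"dy": 0,"dz": 0,"roll": 0}]'

```text
time: 6.7
eef_pos: [0.4927, -0.1101, 0.2593]
tcp_rot: [-0.0, 1.0, -0.007, -0.0]
wrist_force: [0.0, 0.5, -3.3]
grip_width: 0.0227
```

```bash
python3 w.py 6 .5,-.111,.006,.085 .521,.123,.085,.068 .521,.123,.006,.055
```

```text
6.7 [ 0.4927 -0.1101  0.2593] -0.77 [ 0.   0.5 -3.3] 0.0227
```

View pics/w_6.png

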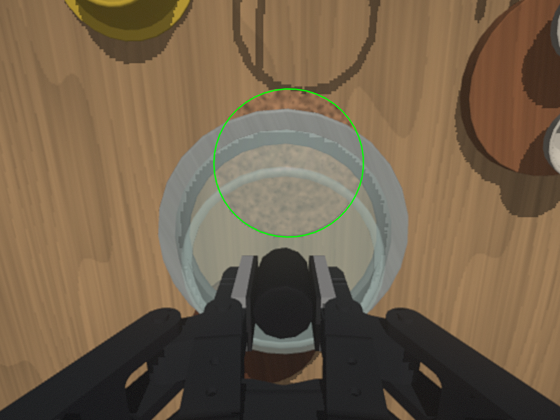

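```bash
python3 - <<'E'
import cv2
a=cv2.imread('pics/w_6.png')[70:260,190:390];cv2.imwrite('pics/w_6c.png',cv2.resize(a,None,fx=3,fy=3,interpolation=2))
E
```

```text
(no output)
```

View pics/w_6c.png

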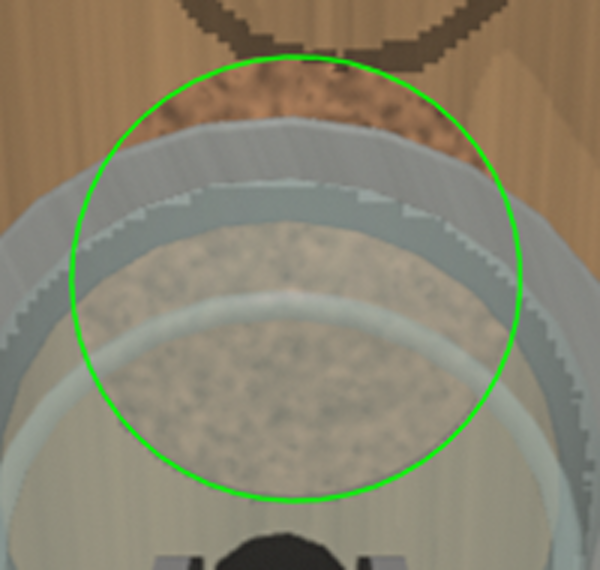

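Emit:
apply_moves --moves '[{"dx": 0.006,"dy": 0.001,"dz": 0.03,"roll": 0},{"dx": 0,"dy": 0,"dz": 0.045,"roll": 0},{"dx": 0,"dy": 0,"dz": 0.045,"roll": 0},{"dx": 0,"dy": 0,"dz": 0.04,"roll": 0},{"dx": 0,"dy": 0,"dz": 0.025,"roll": 0}]'

```text
time: 7.25
eef_pos: [0.4972, -0.1112, 0.071]
tcp_rot: [-0.0, 1.0, -0.007, -0.002]
wrist_force: [0.0, 1.0, -2.0]
grip_width: 0.0227
```

Emit:
apply_moves --moves '[{"dx": 0,"dy": 0,"dz": 0.008,"roll": 0},{"dx": 0,"dy": 0,"dz": 0.002,"roll": 0},{"dx": 0,"dy": 0,"dz": 0.001,"roll": 0},{"dx": 0,"dy": 0,"dz": 0,"roll": 0},{"dx": 0,"dy": 0,"dz": 0,"roll": 0}]'

```text
time: 7.75
eef_pos: [0.4994, -0.1123, 0.0646]
tcp_rot: [0.0, 1.0, -0.007, 0.001]
wrist_force: [-0.5, -0.5, -2.6]
grip_width: 0.0226
```

Emit:
apply_moves --moves '[{"dx": 0,"dy": 0,"dz": 0.003,"roll": 0},{"dx": 0,"dy": 0,"dz": 0.003,"roll": 0},{"dx": 0,"dy": 0,"dz": 0.002,"roll": 0},{"dx": 0,"dy": 0,"dz": 0.001,"roll": 0},{"dx": 0,"dy": 0,"dz": 0,"roll": 0}]'

```text
time: 8.25
eef_pos: [0.4986, -0.1122, 0.0553]
tcp_rot: [0.0, 1.0, -0.008, 0.0]
wrist_force: [-4.7, 0.3, 7.6]
grip_width: 0.0225
```

Emit:
apply_moves --moves '[{"dx": 0,"dy": 0,"dz": 0.001,"roll": 0},{"dx": 0,"dy": 0,"dz": 0.001,"roll": 0},{"dx": 0,"dy": 0,"dz": 0,"roll": 0},{"dx": 0,"dy": 0,"dz": 0,"roll": 0},{"dx": 0,"dy": 0,"dz": 0,"roll": 0}]'

```text
time: 8.75
eef_pos: [0.4988, -0.1123, 0.0552]
tcp_rot: [0.0, 1.0, -0.008, 0.001]
wrist_force: [-10.5, 2.3, 23.3]
grip_width: 0.0221
```

Emit:
apply_moves --moves '[{"dx": 0,"dy": 0,"dz": -0.002,"roll": 0},{"dx": 0,"dy": 0,"dz": 0,"roll": 0},{"dx": 0,"dy": 0,"dz": 0,"roll": 0},{"dx": 0,"dy": 0,"dz": 0,"roll": 0},{"dx": 0,"dy": 0,"dz": 0,"roll": 0}]'

```text
time: 9.25
eef_pos: [0.4989, -0.1123, 0.0553]
tcp_rot: [0.0, 1.0, -0.008, 0.001]
wrist_force: [-4.2, 1.4, 9.6]
grip_width: 0.0226
```

Emit:
apply_moves --moves '[{"dx": 0,"dy": 0,"dz": 0,"roll": 0},{"dx": 0,"dy": 0,"dz": 0,"roll": 0},{"dx": 0,"dy": 0,"dz": 0,"roll": 0},{"dx": 0,"dy": 0,"dz": -0.01,"roll": 0},{"dx": 0,"dy": 0,"dz": -0.03,"roll": 0}]' --fingers 70

```text
time: 9.75
eef_pos: [0.4971, -0.1118, 0.0926]
tcp_rot: [-0.001, 1.0, -0.007, -0.002]
wrist_force: [-0.2, 0.1, 0.5]
grip_width: 0.0598
```

Emit:
apply_moves --moves '[{"dx": 0,"dy": 0,"dz": -0.045,"roll": 0},{"dx": 0,"dy": 0,"dz": -0.045,"roll": 0},{"dx": 0,"dy": 0,"dz": -0.045,"roll": 0},{"dx": 0,"dy": 0.0,"dz": -0.02,"roll": 0},{"dx": 0,"dy": 0,"dz": -0.01,"roll": 0}]'

```text
time: 10.25
eef_pos: [0.4992, -0.1123, 0.2623]
tcp_rot: [0.0, 1.0, -0.007, 0.002]
wrist_force: [-0.3, -0.3, -0.9]
grip_width: 0.0594
```

```bash
python3 w.py 7 .4995,-.111,.006,.085  .4988,-.112,.006,.072 .4988,-.112,.083,.012; python3 - <<'E'
import cv2
a=cv2.imread('pics/w_7.png')[30:250,170:400];cv2.imwrite('pics/w_7c.png',cv2.resize(a,None,fx=2.7,fy=2.7,interpolation=2))
E
```

```text
10.25 [ 0.4992 -0.1123  0.2623] -0.86 [-0.3 -0.3 -0.9] 0.0594
```

View pics/w_7c.png

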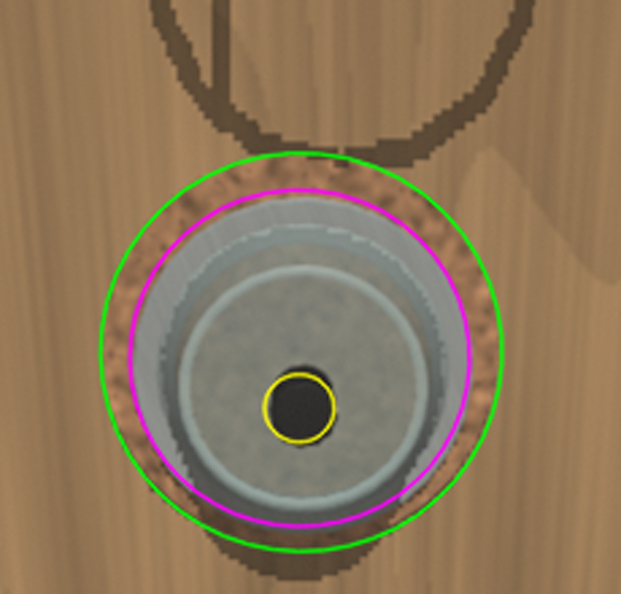

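```bash
python3 - <<'E'
from h import *
np.set_printoptions(legacy='1.25')
plan((.471,.330,.26),64,10)
E
```

```text
[(-0.003, -0.044, 0.0, -6.5), (0.002, -0.044, 0.0, -6.5), (0.007, -0.044, 0.0, -6.5), (0.011, -0.043, 0.0, -6.5), (0.016, -0.041, 0.0, -6.5)]
[(0.021, -0.039, 0.0, -6.5), (0.025, -0.037, 0.0, -6.5), (0.029, -0.033, 0.0, -6.5), (0.033, -0.03, 0.0, -6.5), (0.036, -0.026, 0.0, -6.5)]
```

Emit:
apply_moves --moves '[{"dx": -0.003,"dy": -0.044,"dz": 0,"roll": -6.5},{"dx": 0.002,"dy": -0.044,"dz": 0,"roll": -6.5},{"dx": 0.007,"dy": -0.044,"dz": 0,"roll": -6.5},{"dx": 0.011,"dy": -0.043,"dz": 0,"roll": -6.5},{"dx": 0.016,"dy": -0.041,"dz": 0,"roll": -6.5}]'

```text
time: 10.8
eef_pos: [0.4844, 0.1101, 0.2578]
tcp_rot: [-0.0, 0.962, 0.275, -0.001]
wrist_force: [2.0, -0.4, 0.4]
grip_width: 0.0601
```

Emit:
apply_moves --moves '[{"dx": 0.021,"dy": -0.039,"dz": 0,"roll": -6.5},{"dx": 0.025,"dy": -0.037,"dz": 0,"roll": -6.5},{"dx": 0.029,"dy": -0.033,"dz": 0,"roll": -6.5},{"dx": 0.033,"dy": -0.03,"dz": 0,"roll": -6.5},{"dx": 0.036,"dy": -0.026,"dz": 0,"roll": -6.5}]'

```text
time: 11.3
eef_pos: [0.4708, 0.3316, 0.2577]
tcp_rot: [0.0, 0.846, 0.533, -0.001]
wrist_force: [0.7, -0.1, 0.7]
grip_width: 0.0596
```

Emit:
apply_moves --moves '[{"dx": 0,"dy": 0,"dz": 0.02,"roll": 0},{"dx": 0,"dy": 0,"dz": 0.02,"roll": 0},{"dx": 0,"dy": 0,"dz": 0,"roll": 0},{"dx": 0,"dy": 0,"dz": 0,"roll": 0},{"dx": 0,"dy": 0,"dz": 0,"roll": 0}]'

```text
time: 11.8
eef_pos: [0.4718, 0.3298, 0.2201]
tcp_rot: [-0.0, 0.848, 0.531, 0.0]
wrist_force: [0.1, -0.0, 0.7]
grip_width: 0.0598
```

```bash
python3 w.py 8 .471,.336,.09,.070 .471,.336,.088,.0615
```

```text
11.8 [0.4718 0.3298 0.2201] 64.11 [ 0.1 -0.   0.7] 0.0598
```

View pics/w_8.png

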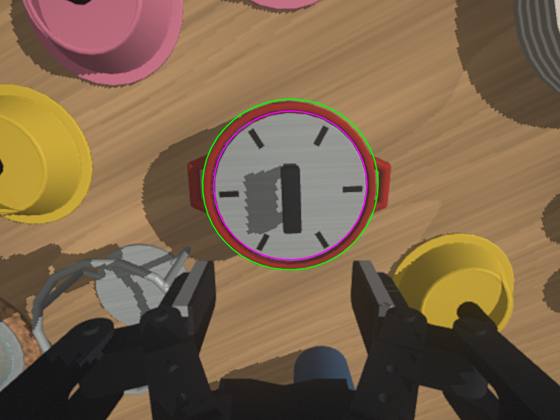

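```bash
python3 - <<'E'
from h import *
import pickle
o,c=pickle.load(open("w_8.pkl","rb"))
im=c["img"];g=im.max(axis=2)
m=((g<60)).astype(np.uint8);m[:155]=0;m[245:]=0;m[:,:270]=0;m[:,310:]=0
ys,xs=np.nonzero(m);print(len(xs),xs.min(),xs.max(),ys.min(),ys.max())
p=np.array([back((x,y),.119,c,o)[:2] for x,y in zip(xs,ys)])
print(p.mean(0)); w,v=np.linalg.eigh(np.cov(p.T));print(np.degrees(np.arctan2(v[1,1],v[0,1])),np.sqrt(w*12))
r=cv2.minAreaRect(np.c_[xs,ys].astype(np.float32));print(r,back(r[0],.119,c,o))
# disc
hsv=cv2.cvtColor(im,cv2.COLOR_RGB2HSV)
red=((hsv[...,1]>130)&((hsv[...,0]<6)|(hsv[...,0]>174))&(hsv[...,2]>60)).astype(np.uint8)
n,l,st,ce=cv2.connectedComponentsWithStats(red);print(st[1:][st[1:,4]>300])
E
python3 - <<'E'
import cv2
a=cv2.imread('pics/w_8.png')[85:285,180:400];cv2.imwrite('pics/w_8c.png',cv2.resize(a,None,fx=2.9,fy=2.9,interpolation=2))
E
```

```text
1196 281 300 164 232
[0.46973703 0.33674538]
156.7798486051541 [0.01267075 0.05047561]
((290.6325378417969, 198.13906860351562), (68.17218017578125, 18.049776077270508), 88.36341857910156) [0.46931433 0.33679398 0.119     ]
[[ 188  102  203  168 5257]]
```

View pics/w_8c.png

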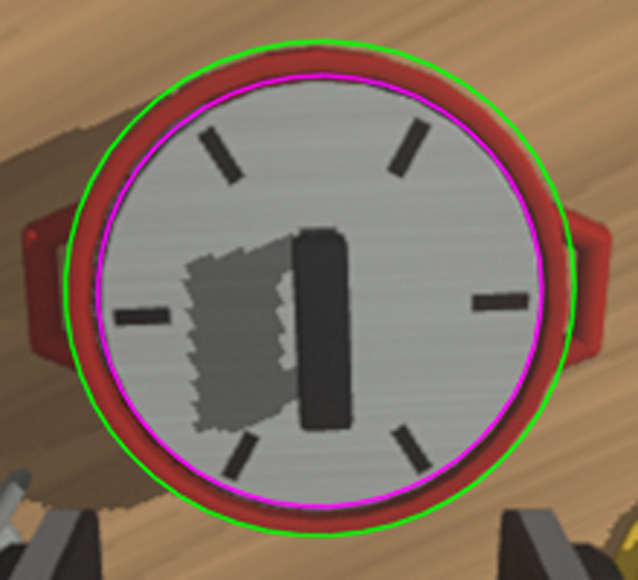

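Emit:
apply_moves --moves '[{"dx": 0.005,"dy": -0.004,"dz": 0.03,"roll": -2.7},{"dx": 0,"dy": 0,"dz": 0.03,"roll": 0},{"dx": 0,"dy": 0,"dz": 0.03,"roll": 0},{"dx": 0,"dy": 0,"dz": 0,"roll": 0},{"dx": 0,"dy": 0,"dz": 0,"roll": 0}]' --fingers 45

```text
time: 12.35
eef_pos: [0.4704, 0.3361, 0.1305]
tcp_rot: [-0.0, 0.835, 0.551, 0.0]
wrist_force: [-0.1, -0.9, 0.6]
grip_width: 0.0383
```

```bash
python3 w.py 9 .470,.336,.09,.070 .470,.336,.088,.0615
```

```text
12.35 [0.4704 0.3361 0.1305] 66.82 [-0.1 -0.9  0.6] 0.0383
```

View pics/w_9.png

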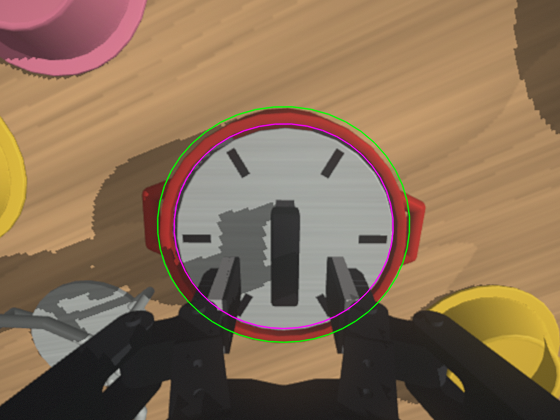

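Emit:
apply_moves --moves '[{"dx": 0,"dy": 0,"dz": 0.02,"roll": 0},{"dx": 0,"dy": 0,"dz": 0.014,"roll": 0},{"dx": 0,"dy": 0,"dz": 0.002,"roll": 0},{"dx": 0,"dy": 0,"dz": 0,"roll": 0},{"dx": 0,"dy": 0,"dz": 0,"roll": 0}]'

```text
time: 12.9
eef_pos: [0.4705, 0.3365, 0.0943]
tcp_rot: [-0.0, 0.835, 0.551, 0.001]
wrist_force: [-0.0, 0.5, 0.3]
grip_width: 0.0385
```

Emit:
apply_moves --moves '[{"dx": 0,"dy": 0,"dz": 0,"roll": 0},{"dx": 0,"dy": 0,"dz": 0,"roll": 0},{"dx": 0,"dy": 0,"dz": 0,"roll": 0},{"dx": 0,"dy": 0,"dz": 0,"roll": 0},{"dx": 0,"dy": 0,"dz": 0,"roll": 0}]' --fingers 0 --grip_force 50

```text
time: 13.4
eef_pos: [0.4705, 0.3364, 0.0941]
tcp_rot: [-0.0, 0.835, 0.551, 0.001]
wrist_force: [-0.3, -0.8, 5.2]
grip_width: 0.0129
```

```bash
python3 w.py 10
```

```text
13.4 [0.4705 0.3364 0.0941] 66.84 [-0.3 -0.8  5.2] 0.0129
```

Emit:
apply_moves --moves '[{"dx": 0,"dy": 0,"dz": -0.0015,"roll": 0},{"dx": 0,"dy": 0,"dz": 0,"roll": -7},{"dx": 0,"dy": 0,"dz": 0,"roll": -7},{"dx": 0,"dy": 0,"dz": 0,"roll": -7},{"dx": 0,"dy": 0,"dz": 0,"roll": -4}]'

```text
time: 13.95
eef_pos: [0.47, 0.336, 0.0942]
tcp_rot: [-0.0, 0.694, 0.72, -0.001]
wrist_force: [0.8, 0.3, -1.8]
grip_width: 0.0134
```

Emit:
apply_moves --moves '[{"dx": 0,"dy": 0,"dz": 0,"roll": 0},{"dx": 0,"dy": 0,"dz": -0.0015,"roll": 0},{"dx": 0,"dy": 0,"dz": -0.001,"roll": 0},{"dx": 0,"dy": 0,"dz": -0.001,"roll": 0},{"dx": 0,"dy": 0,"dz": 0,"roll": 0}]'

```text
time: 14.45
eef_pos: [0.47, 0.3361, 0.0973]
tcp_rot: [-0.0, 0.696, 0.718, -0.001]
wrist_force: [2.0, 0.9, -12.1]
grip_width: 0.0134
```

Emit:
apply_moves --moves '[{"dx": 0,"dy": 0,"dz": 0.0025,"roll": 0},{"dx": 0,"dy": 0,"dz": 0,"roll": -8},{"dx": 0,"dy": 0,"dz": 0,"roll": 0},{"dx": 0,"dy": 0,"dz": -0.0025,"roll": 0},{"dx": 0,"dy": 0,"dz": 0,"roll": 0}]'

```text
time: 14.95
eef_pos: [0.4701, 0.3361, 0.0973]
tcp_rot: [-0.0, 0.645, 0.764, -0.001]
wrist_force: [3.2, 2.0, -13.5]
grip_width: 0.0131
```

Emit:
apply_moves --moves '[{"dx": 0,"dy": 0,"dz": 0,"roll": 0},{"dx": 0,"dy": 0,"dz": 0,"roll": 0},{"dx": 0,"dy": 0,"dz": 0,"roll": 0},{"dx": 0,"dy": 0,"dz": 0,"roll": 0},{"dx": 0,"dy": 0,"dz": 0,"roll": 0}]'

```text
time: 15.45
eef_pos: [0.47, 0.3361, 0.0974]
tcp_rot: [-0.0, 0.644, 0.765, -0.0]
wrist_force: [4.8, 2.3, -19.2]
grip_width: 0.0129
```

Emit:
apply_moves --moves '[{"dx": 0,"dy": 0,"dz": 0.0025,"roll": 0},{"dx": 0,"dy": 0,"dz": 0,"roll": -8},{"dx": 0,"dy": 0,"dz": 0,"roll": 0},{"dx": 0,"dy": 0,"dz": -0.0025,"roll": 0},{"dx": 0,"dy": 0,"dz": 0,"roll": 0}]'

```text
time: 15.95
eef_pos: [0.4702, 0.3363, 0.0973]
tcp_rot: [-0.0, 0.59, 0.807, -0.0]
wrist_force: [4.5, 3.1, -16.0]
grip_width: 0.0132
```

Emit:
apply_moves --moves '[{"dx": 0,"dy": 0,"dz": 0.0025,"roll": 0},{"dx": 0,"dy": 0,"dz": 0,"roll": -8},{"dx": 0,"dy": 0,"dz": 0,"roll": 0},{"dx": 0,"dy": 0,"dz": -0.0025,"roll": 0},{"dx": 0,"dy": 0,"dz": 0,"roll": 0}]'

```text
time: 16.45
eef_pos: [0.4701, 0.3361, 0.0974]
tcp_rot: [-0.0, 0.533, 0.846, -0.0]
wrist_force: [3.3, 2.5, -13.7]
grip_width: 0.013
```

Emit:
apply_moves --moves '[{"dx": 0,"dy": 0,"dz": 0.0025,"roll": 0},{"dx": 0,"dy": 0,"dz": 0,"roll": -8},{"dx": 0,"dy": 0,"dz": 0,"roll": 0},{"dx": 0,"dy": 0,"dz": -0.0025,"roll": 0},{"dx": 0,"dy": 0,"dz": 0,"roll": 0}]'

```text
time: 16.95
eef_pos: [0.4704, 0.3364, 0.0992]
tcp_rot: [0.0, 0.472, 0.882, 0.001]
wrist_force: [0.1, -0.1, -1.9]
grip_width: 0.0127
```

Emit:
apply_moves --moves '[{"dx": 0,"dy": 0,"dz": 0,"roll": -5},{"dx": 0,"dy": 0,"dz": 0,"roll": 0},{"dx": 0,"dy": 0,"dz": -0.004,"roll": 0},{"dx": 0,"dy": 0,"dz": -0.004,"roll": 0},{"dx": 0,"dy": 0,"dz": 0,"roll": 0}]'

```text
time: 17.45
eef_pos: [0.4705, 0.3365, 0.1073]
tcp_rot: [0.0, 0.432, 0.902, 0.001]
wrist_force: [-0.4, -0.8, -2.7]
grip_width: 0.0129
```

Emit:
apply_moves --moves '[{"dx": 0,"dy": 0,"dz": -0.005,"roll": 0},{"dx": 0,"dy": 0,"dz": -0.01,"roll": 0},{"dx": 0,"dy": 0,"dz": -0.02,"roll": 0},{"dx": 0,"dy": 0,"dz": -0.04,"roll": 0},{"dx": 0,"dy": 0,"dz": -0.045,"roll": 0}]'

```text
time: 17.95
eef_pos: [0.4696, 0.3358, 0.2273]
tcp_rot: [-0.0, 0.432, 0.902, -0.001]
wrist_force: [0.9, 0.5, -1.4]
grip_width: 0.0132
```

```bash
python3 w.py 11
```

```text
17.95 [0.4696 0.3358 0.2273] 128.82 [ 0.9  0.5 -1.4] 0.0132
```

View pics/w_11.png

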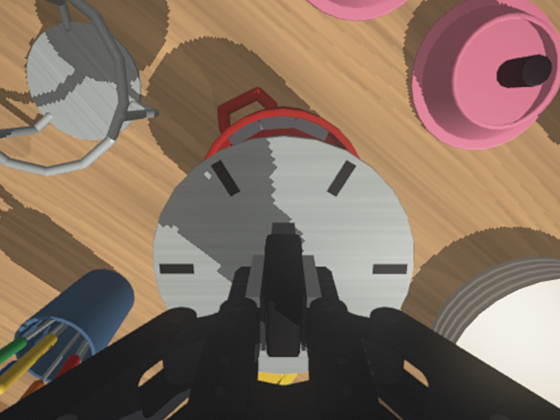

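```bash
python3 - <<'E'
from h import *
np.set_printoptions(legacy='1.25')
plan((.455,-.329,.22),90,15)
E
```

```text
[(-0.034, -0.029, 0.001, 2.6), (-0.035, -0.027, 0.001, 2.6), (-0.036, -0.025, 0.001, 2.6), (-0.037, -0.024, 0.001, 2.6), (-0.039, -0.022, 0.001, 2.6)]
[(-0.039, -0.02, 0.001, 2.6), (-0.04, -0.019, 0.001, 2.6), (-0.041, -0.017, 0.001, 2.6), (-0.042, -0.015, 0.001, 2.6), (-0.042, -0.013, 0.001, 2.6)]
[(-0.043, -0.011, 0.001, 2.6), (-0.043, -0.009, 0.001, 2.6), (-0.044, -0.007, 0.001, 2.6), (-0.044, -0.005, 0.001, 2.6), (-0.044, -0.003, 0.001, 2.6)]
```

Emit:
apply_moves --moves '[{"dx": -0.034,"dy": -0.029,"dz": 0,"roll": 2.6},{"dx": -0.035,"dy": -0.027,"dz": 0,"roll": 2.6},{"dx": -0.036,"dy": -0.025,"dz": 0,"roll": 2.6},{"dx": -0.037,"dy": -0.024,"dz": 0,"roll": 2.6},{"dx": -0.039,"dy": -0.022,"dz": 0,"roll": 2.6}]'

```text
time: 18.5
eef_pos: [0.4644, 0.1132, 0.2271]
tcp_rot: [0.0, 0.532, 0.847, 0.0]
wrist_force: [1.8, -0.6, -2.0]
grip_width: 0.0126
```

Emit:
apply_moves --moves '[{"dx": -0.039,"dy": -0.02,"dz": 0,"roll": 2.6},{"dx": -0.04,"dy": -0.019,"dz": 0,"roll": 2.6},{"dx": -0.041,"dy": -0.017,"dz": 0,"roll": 2.6},{"dx": -0.042,"dy": -0.015,"dz": 0,"roll": 2.6},{"dx": -0.042,"dy": -0.013,"dz": 0,"roll": 2.6}]'

```text
time: 19.0
eef_pos: [0.4576, -0.1081, 0.2272]
tcp_rot: [0.001, 0.624, 0.781, 0.0]
wrist_force: [1.2, -0.5, -2.2]
grip_width: 0.0131
```

Emit:
apply_moves --moves '[{"dx": -0.043,"dy": -0.011,"dz": 0,"roll": 2.6},{"dx": -0.043,"dy": -0.009,"dz": 0,"roll": 2.6},{"dx": -0.044,"dy": -0.007,"dz": 0,"roll": 2.6},{"dx": -0.044,"dy": -0.005,"dz": 0,"roll": 2.6},{"dx": -0.04,"dy": -0.003,"dz": 0,"roll": 2.6}]'

```text
time: 19.5
eef_pos: [0.4517, -0.3256, 0.227]
tcp_rot: [0.001, 0.709, 0.705, 0.0]
wrist_force: [1.6, 0.1, -2.2]
grip_width: 0.0129
```

Emit:
apply_moves --moves '[{"dx": 0,"dy": 0,"dz": 0,"roll": 0},{"dx": 0,"dy": 0,"dz": 0,"roll": 0},{"dx": 0,"dy": 0,"dz": 0,"roll": 0},{"dx": 0,"dy": 0,"dz": 0,"roll": 0},{"dx": 0,"dy": 0,"dz": 0,"roll": 0}]'

```text
time: 20.0
eef_pos: [0.4524, -0.3225, 0.2267]
tcp_rot: [0.0, 0.708, 0.707, 0.0]
wrist_force: [-0.2, 0.4, -3.6]
grip_width: 0.0133
```

```bash
python3 w.py 12 .454,-.329,.012,.085
```

```text
20.0 [ 0.4524 -0.3225  0.2267] 89.93 [-0.2  0.4 -3.6] 0.0133
```

View pics/w_12.png

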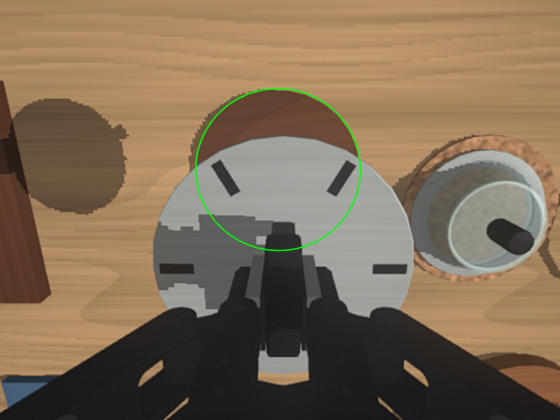

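```bash
python3 - <<'E'
import cv2
a=cv2.imread('pics/w_12.png')[75:185,180:380];cv2.imwrite('pics/w_12c.png',cv2.resize(a,None,fx=4,fy=4,interpolation=2))
E
```

```text
(no output)
```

View pics/w_12c.png

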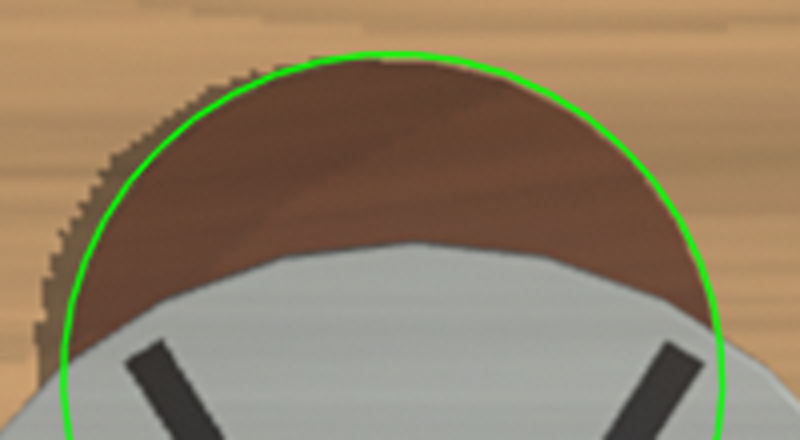

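Emit:
apply_moves --moves '[{"dx": -0.006,"dy": 0.002,"dz": 0.03,"roll": 0},{"dx": 0,"dy": 0,"dz": 0.045,"roll": 0},{"dx": 0,"dy": 0,"dz": 0.045,"roll": 0},{"dx": 0,"dy": 0,"dz": 0.04,"roll": 0},{"dx": 0,"dy": 0,"dz": 0.02,"roll": 0}]'

```text
time: 20.55
eef_pos: [0.4526, -0.3278, 0.0424]
tcp_rot: [-0.002, 0.708, 0.706, -0.0]
wrist_force: [-0.2, -0.3, -2.4]
grip_width: 0.013
```

Emit:
apply_moves --moves '[{"dx": 0,"dy": 0,"dz": 0.005,"roll": 0},{"dx": 0,"dy": 0,"dz": 0.001,"roll": 0},{"dx": 0,"dy": 0,"dz": 0,"roll": 0},{"dx": 0,"dy": 0,"dz": 0,"roll": 0},{"dx": 0,"dy": 0,"dz": 0,"roll": 0}]'

```text
time: 21.05
eef_pos: [0.4547, -0.3299, 0.0416]
tcp_rot: [0.001, 0.708, 0.706, 0.0]
wrist_force: [0.1, -0.1, -3.2]
grip_width: 0.0129
```

Emit:
apply_moves --moves '[{"dx": 0.001,"dy": 0,"dz": 0.003,"roll": 0},{"dx": 0,"dy": 0,"dz": 0.003,"roll": 0},{"dx": 0,"dy": 0,"dz": 0.001,"roll": 0},{"dx": 0,"dy": 0,"dz": 0.001,"roll": 0},{"dx": 0,"dy": 0,"dz": 0,"roll": 0}]'

```text
time: 21.55
eef_pos: [0.454, -0.3284, 0.0332]
tcp_rot: [0.0, 0.708, 0.706, 0.0]
wrist_force: [-4.5, 2.3, 6.4]
grip_width: 0.0129
```

Emit:
apply_moves --moves '[{"dx": 0,"dy": 0,"dz": 0.001,"roll": 0},{"dx": 0,"dy": 0,"dz": 0,"roll": 0},{"dx": 0,"dy": 0,"dz": 0,"roll": 0},{"dx": 0,"dy": 0,"dz": 0,"roll": 0},{"dx": 0,"dy": 0,"dz": 0,"roll": 0}]'

```text
time: 22.05
eef_pos: [0.454, -0.3284, 0.0331]
tcp_rot: [0.0, 0.708, 0.706, 0.0]
wrist_force: [-5.8, 5.4, 14.6]
grip_width: 0.013
```

Emit:
apply_moves --moves '[{"dx": 0,"dy": 0,"dz": -0.001,"roll": 0},{"dx": 0,"dy": 0,"dz": 0,"roll": 0},{"dx": 0,"dy": 0,"dz": 0,"roll": 0},{"dx": 0,"dy": 0,"dz": 0,"roll": 0},{"dx": 0,"dy": 0,"dz": 0,"roll": 0}]' --fingers 45

```text
time: 22.55
eef_pos: [0.454, -0.3284, 0.0321]
tcp_rot: [-0.0, 0.708, 0.706, -0.0]
wrist_force: [-0.3, -0.5, -0.6]
grip_width: 0.0387
```

Emit:
apply_moves --moves '[{"dx": 0,"dy": 0,"dz": -0.01,"roll": 0},{"dx": 0,"dy": 0,"dz": -0.04,"roll": 0},{"dx": 0,"dy": 0,"dz": -0.045,"roll": 0},{"dx": 0,"dy": 0,"dz": -0.045,"roll": 0},{"dx": 0,"dy": 0,"dz": -0.045,"roll": 0}]'

```text
time: 23.05
eef_pos: [0.4538, -0.3282, 0.22]
tcp_rot: [0.0, 0.708, 0.706, 0.0]
wrist_force: [0.6, -0.9, -0.2]
grip_width: 0.0387
```

```bash
python3 w.py 13 .4545,-.329,.012,.085 .454,-.3285,.027,.0615; python3 - <<'E'
from h import *
np.set_printoptions(legacy='1.25')
plan((.471,.336,.25),0,15)
E
```

```text
23.05 [ 0.4538 -0.3282  0.22  ] 89.84 [ 0.6 -0.9 -0.2] 0.0387
[(0.044, 0.001, -0.001, 6.0), (0.044, -0.004, -0.001, 6.0), (0.044, -0.008, -0.001, 6.0), (0.042, -0.013, -0.001, 6.0), (0.041, -0.017, -0.001, 6.0)]
[(0.039, -0.021, -0.001, 6.0), (0.036, -0.025, -0.001, 6.0), (0.034, -0.029, -0.001, 6.0), (0.03, -0.032, -0.001, 6.0), (0.027, -0.035, -0.001, 6.0)]
[(0.023, -0.038, -0.001, 6.0), (0.019, -0.04, -0.001, 6.0), (0.015, -0.042, -0.001, 6.0), (0.01, -0.043, -0.001, 6.0), (0.006, -0.044, -0.001, 6.0)]
```

View pics/w_13.png

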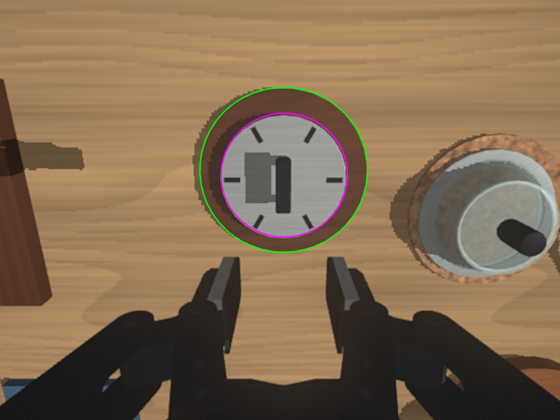

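Emit:
apply_moves --moves '[{"dx": 0.044,"dy": 0.001,"dz": -0.002,"roll": 6},{"dx": 0.044,"dy": -0.004,"dz": -0.002,"roll": 6},{"dx": 0.044,"dy": -0.008,"dz": -0.002,"roll": 6},{"dx": 0.042,"dy": -0.013,"dz": -0.002,"roll": 6},{"dx": 0.041,"dy": -0.017,"dz": -0.002,"roll": 6}]'

```text
time: 23.6
eef_pos: [0.459, -0.1057, 0.2282]
tcp_rot: [0.0, 0.868, 0.497, 0.0]
wrist_force: [1.2, 0.6, 0.2]
grip_width: 0.0386
```

Emit:
apply_moves --moves '[{"dx": 0.039,"dy": -0.021,"dz": -0.002,"roll": 6},{"dx": 0.036,"dy": -0.025,"dz": -0.002,"roll": 6},{"dx": 0.034,"dy": -0.029,"dz": -0.002,"roll": 6},{"dx": 0.03,"dy": -0.032,"dz": -0.002,"roll": 6},{"dx": 0.027,"dy": -0.035,"dz": -0.002,"roll": 6}]'

```text
time: 24.1
eef_pos: [0.4653, 0.1153, 0.2383]
tcp_rot: [0.0, 0.967, 0.255, 0.001]
wrist_force: [1.0, -0.2, 0.2]
grip_width: 0.0384
```

Emit:
apply_moves --moves '[{"dx": 0.023,"dy": -0.038,"dz": -0.002,"roll": 6},{"dx": 0.019,"dy": -0.04,"dz": -0.002,"roll": 6},{"dx": 0.015,"dy": -0.042,"dz": 0,"roll": 6},{"dx": 0.01,"dy": -0.043,"dz": 0,"roll": 6},{"dx": 0.006,"dy": -0.03,"dz": 0,"roll": 6}]'

```text
time: 24.6
eef_pos: [0.4725, 0.3241, 0.2418]
tcp_rot: [-0.0, 1.0, -0.003, 0.0]
wrist_force: [-0.4, -0.7, -0.2]
grip_width: 0.0383
```

Emit:
apply_moves --moves '[{"dx": 0,"dy": 0,"dz": 0.03,"roll": 0},{"dx": 0,"dy": 0,"dz": 0.01,"roll": 0},{"dx": 0,"dy": 0,"dz": 0,"roll": 0},{"dx": 0,"dy": 0,"dz": 0,"roll": 0},{"dx": 0,"dy": 0,"dz": 0,"roll": 0}]'

```text
time: 25.1
eef_pos: [0.4736, 0.321, 0.2029]
tcp_rot: [-0.001, 1.0, -0.002, 0.001]
wrist_force: [0.9, -0.4, -0.7]
grip_width: 0.0389
```

```bash
python3 w.py 14 .470,.336,.09,.070 .470,.336,.078,.011 .470,.336,.045,.0265
```

```text
25.1 [0.4736 0.321  0.2029] -0.2 [ 0.9 -0.4 -0.7] 0.0389
```

View pics/w_14.png

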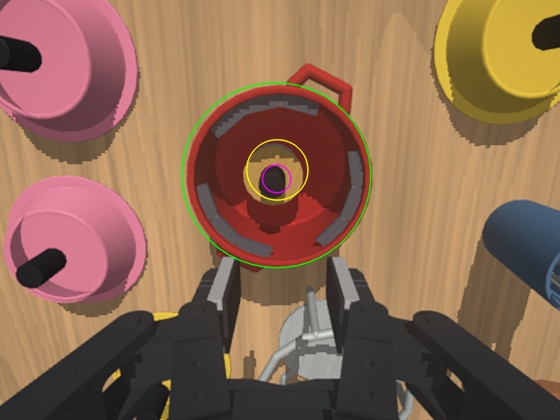

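```bash
python3 - <<'E'
from h import *
import pickle
o,c=pickle.load(open("w_14.pkl","rb"))
a=c["img"][100:240,210:350,::-1];cv2.imwrite('pics/w_14c.png',cv2.resize(a,None,fx=4,fy=4,interpolation=2))
E
```

```text
(no output)
```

View pics/w_14c.png

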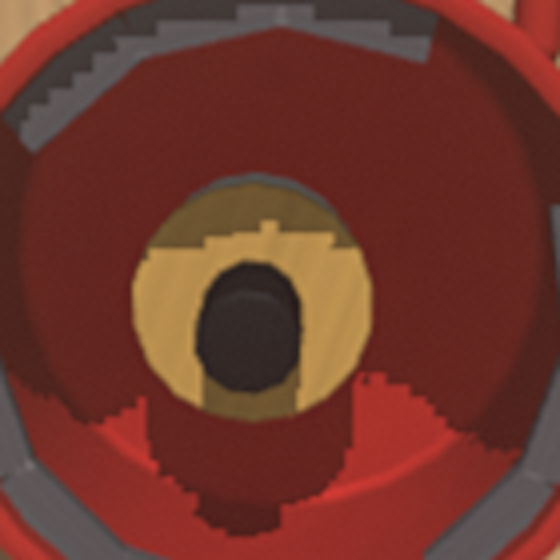

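```bash
python3 - <<'E'
from h import *
import pickle
o,c=pickle.load(open("w_14.pkl","rb"))
print(back((273.0,174.5),.044,c,o),back((272.6,185),.078,c,o))
E
```

```text
[0.46649517 0.33204657 0.044     ] [0.46703736 0.33092789 0.078     ]
```

Emit:
apply_moves --moves '[{"dx": -0.006,"dy": -0.01,"dz": 0.02,"roll": 0},{"dx": 0,"dy": 0,"dz": 0.03,"roll": 0},{"dx": 0,"dy": 0,"dz": 0.03,"roll": 0},{"dx": 0,"dy": 0,"dz": 0,"roll": 0},{"dx": 0,"dy": 0,"dz": 0,"roll": 0}]'

```text
time: 25.65
eef_pos: [0.4673, 0.3312, 0.1225]
tcp_rot: [-0.0, 1.0, -0.002, 0.0]
wrist_force: [-0.6, -0.2, -0.3]
grip_width: 0.0385
```

```bash
python3 w.py 15 .467,.3315,.078,.011 .467,.3315,.044,.0265 .47,.336,.084,.054
```

```text
25.65 [0.4673 0.3312 0.1225] -0.18 [-0.6 -0.2 -0.3] 0.0385
```

View pics/w_15.png

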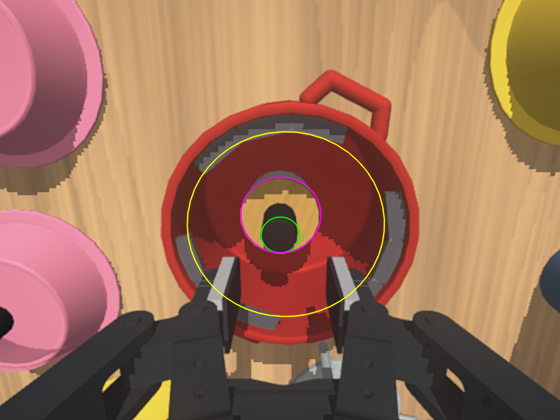

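Emit:
apply_moves --moves '[{"dx": 0,"dy": 0,"dz": 0.03,"roll": 0},{"dx": 0,"dy": 0,"dz": 0.03,"roll": 0},{"dx": 0,"dy": 0,"dz": 0.012,"roll": 0},{"dx": 0,"dy": 0,"dz": 0,"roll": 0},{"dx": 0,"dy": 0,"dz": 0,"roll": 0}]'

```text
time: 26.2
eef_pos: [0.468, 0.3319, 0.0512]
tcp_rot: [-0.001, 1.0, -0.001, 0.001]
wrist_force: [0.1, -0.0, 0.4]
grip_width: 0.0388
```

Emit:
apply_moves --moves '[{"dx": 0,"dy": 0,"dz": 0,"roll": 0},{"dx": 0,"dy": 0,"dz": 0,"roll": 0},{"dx": 0,"dy": 0,"dz": 0,"roll": 0},{"dx": 0,"dy": 0,"dz": 0,"roll": 0},{"dx": 0,"dy": 0,"dz": 0,"roll": 0}]' --fingers 0 --grip_force 50

```text
time: 26.7
eef_pos: [0.4678, 0.332, 0.051]
tcp_rot: [-0.001, 1.0, -0.001, 0.001]
wrist_force: [-1.8, -0.6, 6.3]
grip_width: 0.0206
```

Emit:
apply_moves --moves '[{"dx": 0,"dy": 0,"dz": -0.005,"roll": 0},{"dx": 0,"dy": 0,"dz": -0.02,"roll": 0},{"dx": 0,"dy": 0,"dz": -0.04,"roll": 0},{"dx": 0,"dy": 0,"dz": -0.045,"roll": 0},{"dx": 0,"dy": 0,"dz": -0.045,"roll": 0}]'

```text
time: 27.2
eef_pos: [0.4668, 0.3311, 0.206]
tcp_rot: [0.0, 1.0, -0.001, -0.0]
wrist_force: [-0.3, 0.7, -1.1]
grip_width: 0.0206
```

```bash
python3 w.py 16
```

```text
27.2 [0.4668 0.3311 0.206 ] -0.16 [-0.3  0.7 -1.1] 0.0206
```

View pics/w_16.png

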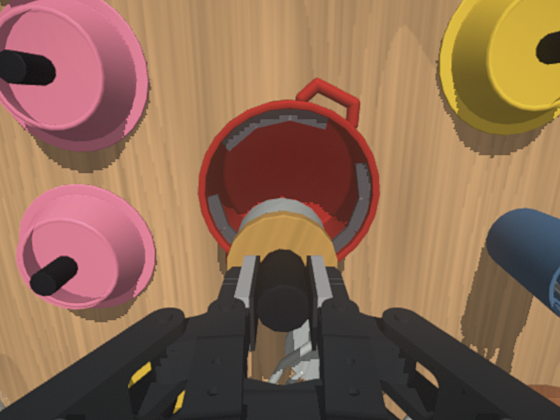

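Emit:
apply_moves --moves '[{"dx": 0.011,"dy": 0.04,"dz": 0,"roll": 0},{"dx": 0.011,"dy": 0.042,"dz": 0,"roll": 0},{"dx": 0.011,"dy": 0.042,"dz": 0,"roll": 0},{"dx": 0.011,"dy": 0.042,"dz": 0,"roll": 0},{"dx": 0.011,"dy": 0.042,"dz": 0,"roll": 0}]'

```text
time: 27.75
eef_pos: [0.5217, 0.1215, 0.2044]
tcp_rot: [0.0, 1.0, -0.001, 0.0]
wrist_force: [0.2, 1.0, -1.8]
grip_width: 0.0207
```

Emit:
apply_moves --moves '[{"dx": 0,"dy": 0,"dz": 0,"roll": 0},{"dx": 0,"dy": 0,"dz": 0,"roll": 0},{"dx": 0,"dy": 0,"dz": 0,"roll": 0},{"dx": 0,"dy": 0,"dz": 0,"roll": 0},{"dx": 0,"dy": 0,"dz": 0,"roll": 0}]'

```text
time: 28.25
eef_pos: [0.5214, 0.1242, 0.2042]
tcp_rot: [-0.0, 1.0, -0.001, -0.0]
wrist_force: [-0.5, 0.6, -0.8]
grip_width: 0.0205
```

```bash
python3 w.py 17 .521,.123,.085,.068 .521,.123,.006,.055 .521,.123,.085,.076
```

```text
28.25 [0.5214 0.1242 0.2042] -0.06 [-0.5  0.6 -0.8] 0.0205
```

View pics/w_17.png

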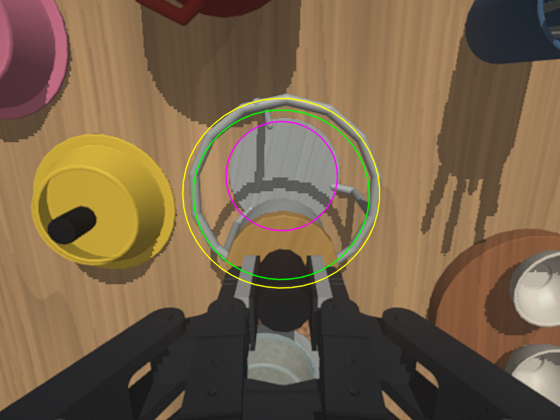

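```bash
python3 - <<'E'
import cv2
a=cv2.imread('pics/w_17.png')[80:290,170:390];cv2.imwrite('pics/w_17c.png',cv2.resize(a,None,fx=2.8,fy=2.8,interpolation=2))
E
```

```text
(no output)
```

View pics/w_17c.png

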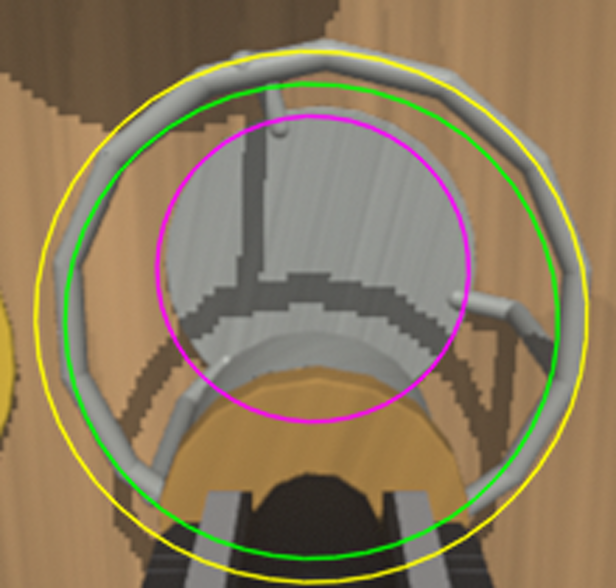

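Emit:
apply_moves --moves '[{"dx": 0.002,"dy": -0.002,"dz": 0.02,"roll": 0},{"dx": 0,"dy": 0,"dz": 0.03,"roll": 0},{"dx": 0,"dy": 0,"dz": 0.03,"roll": 0},{"dx": 0,"dy": 0,"dz": 0,"roll": 0},{"dx": 0,"dy": 0,"dz": 0,"roll": 0}]'

```text
time: 28.8
eef_pos: [0.5234, 0.1255, 0.1248]
tcp_rot: [0.0, 1.0, -0.001, -0.0]
wrist_force: [0.1, -0.0, -1.7]
grip_width: 0.0206
```

```bash
python3 w.py 18 .523,.126,.085,.068 .523,.126,.006,.055 .523,.126,.085,.076; python3 - <<'E'
from h import *
c=camera("scene");im=cv2.resize(c["img"][140:280,220:420,::-1],None,fx=3,fy=3,interpolation=2);cv2.imwrite("pics/s18.png",im)
E
```

```text
28.8 [0.5234 0.1255 0.1248] -0.12 [ 0.1 -0.  -1.7] 0.0206
```

View pics/w_18.png

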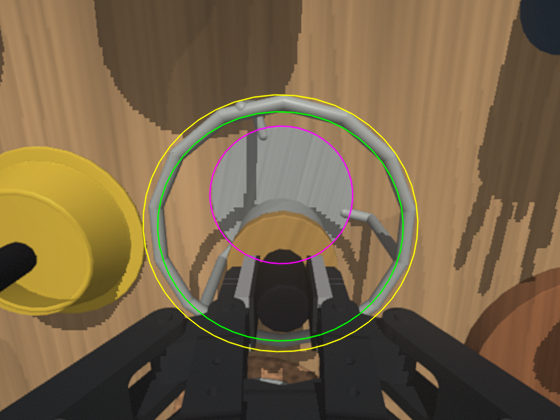

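View pics/s18.png

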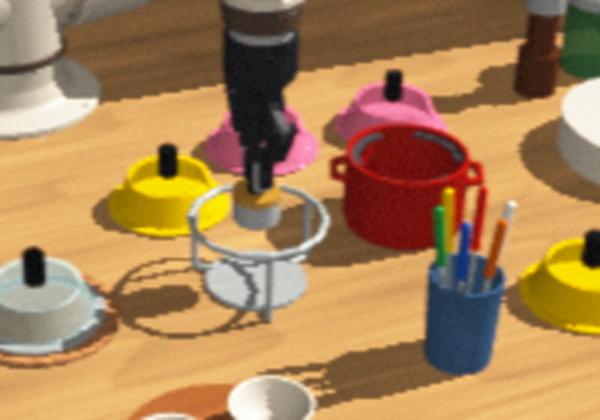

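Emit:
apply_moves --moves '[{"dx": 0,"dy": 0,"dz": 0.025,"roll": 0},{"dx": 0,"dy": 0,"dz": 0.025,"roll": 0},{"dx": 0,"dy": 0,"dz": 0.015,"roll": 0},{"dx": 0,"dy": 0,"dz": 0.004,"roll": 0},{"dx": 0,"dy": 0,"dz": 0,"roll": 0}]'

```text
time: 29.4
eef_pos: [0.5239, 0.1253, 0.0559]
tcp_rot: [-0.0, 1.0, -0.001, 0.0]
wrist_force: [0.4, -0.0, -1.4]
grip_width: 0.0205
```

Emit:
apply_moves --moves '[{"dx": 0,"dy": 0,"dz": 0.002,"roll": 0},{"dx": 0,"dy": 0,"dz": 0.002,"roll": 0},{"dx": 0,"dy": 0,"dz": 0.002,"roll": 0},{"dx": 0,"dy": 0,"dz": 0.001,"roll": 0},{"dx": 0,"dy": 0,"dz": 0,"roll": 0}]'

```text
time: 29.9
eef_pos: [0.5238, 0.1253, 0.0491]
tcp_rot: [-0.0, 1.0, -0.001, 0.0]
wrist_force: [-1.9, -0.8, 3.8]
grip_width: 0.0203
```

Emit:
apply_moves --moves '[{"dx": 0,"dy": 0,"dz": 0,"roll": 0},{"dx": 0,"dy": 0,"dz": 0,"roll": 0},{"dx": 0,"dy": 0,"dz": 0,"roll": 0},{"dx": 0,"dy": 0,"dz": 0,"roll": 0},{"dx": 0,"dy": 0,"dz": 0,"roll": 0}]' --fingers 45

```text
time: 30.4
eef_pos: [0.5236, 0.1252, 0.0482]
tcp_rot: [0.0, 1.0, -0.001, -0.0]
wrist_force: [-0.3, -0.4, 0.1]
grip_width: 0.0385
```

Emit:
apply_moves --moves '[{"dx": 0,"dy": 0,"dz": -0.005,"roll": 0},{"dx": 0,"dy": 0,"dz": -0.02,"roll": 0},{"dx": 0,"dy": 0,"dz": -0.04,"roll": 0},{"dx": 0,"dy": 0,"dz": -0.045,"roll": 0},{"dx": 0,"dy": 0,"dz": -0.045,"roll": 0}]'

```text
time: 30.9
eef_pos: [0.5232, 0.1251, 0.2052]
tcp_rot: [0.0, 1.0, -0.001, -0.0]
wrist_force: [0.7, -0.4, -0.1]
grip_width: 0.0384
```

```bash
python3 w.py 19 .523,.126,.006,.055 .5238,.1258,.076,.011 .5238,.1258,.042,.0265;  python3 - <<'E'
from h import *
import pickle
c=camera("scene");cv2.imwrite("pics/s19.png",c["img"][:,:,::-1])
c=camera("top");cv2.imwrite("pics/t19.png",c["img"][:,:,::-1])
a=cv2.imread('pics/w_19.png')[60:290,170:400];cv2.imwrite('pics/w_19c.png',cv2.resize(a,None,fx=2.6,fy=2.6,interpolation=2))
E
```

```text
30.9 [0.5232 0.1251 0.2052] -0.16 [ 0.7 -0.4 -0.1] 0.0384
```

View pics/w_19c.png

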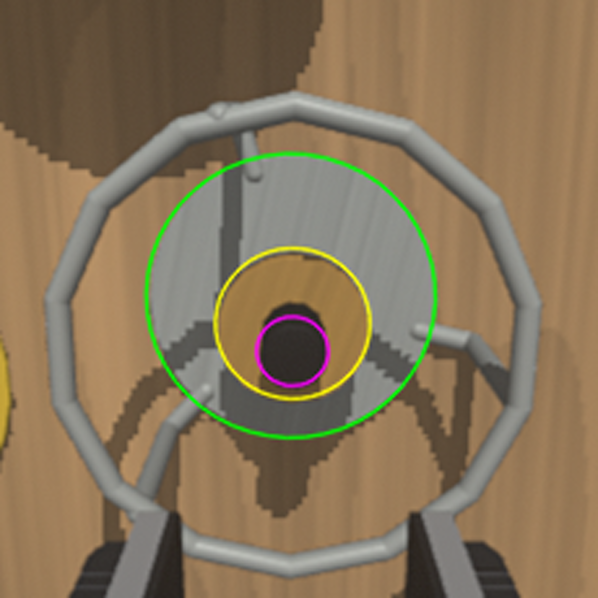

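View pics/s19.png

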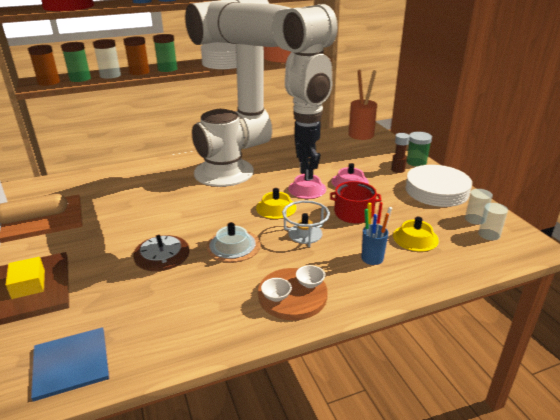

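View pics/t19.png

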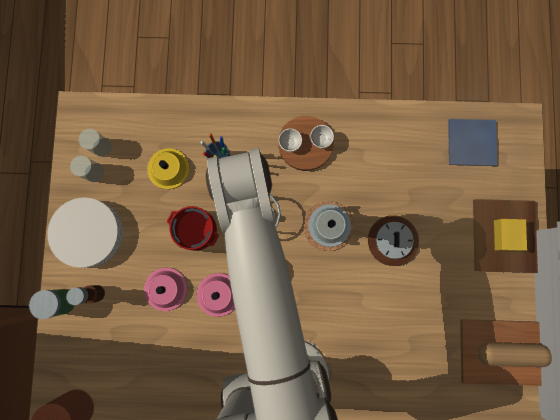

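```bash
python3 -c "
from workcell import *
print(job_done(),get_obs()['time'])"
```

```text
the job is handed in; nothing more can be done
the job is handed in; nothing more can be done
```

The set is apart and the job is handed in, at about 31 s of the 72 s allowed.

- **Lid:** I laid the lid on the cork mat. The last overlay put it within about 2 mm of the middle.
- **Plate:** I turned it anticlockwise in small steps with light test lifts. It caught at 25, 33, 41 and 49 degrees, pulling back 12–19 N, and came free at 57. I turned it 5 degrees more before lifting it straight out. It stands level, bar up, in the middle of the board.
- **Burner:** It stands upright in the tray of the burner stand. The wrist picture fits a position within about 1 mm of the tray's middle.

The highest wrist force I read was about 26 N, while pressing the lid down. The dipping bowls, fork cup and the pink and yellow lids looked unmoved in the final scene picture. The arm hid part of the fork cup and stand from the top camera, so that view did not confirm those two. No check failed. The first estimates from the fixed cameras were 3–10 mm off the wrist camera's, so I placed everything by the wrist camera.

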